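Stagger the full dough tins on the bottom tin

TASK

Two of the three look-alike loose tins hold dough and one is empty: lift them to feel which are full, and stack the two full ones on the tin on the wooden board, staggered, without dropping any tin. Each goes lengthwise along the tin below but turned end for end, lying flat with one end close up against that tin's green lip (within a few millimetres, not on top of it) and its sides in line, so that every vent stays uncovered. Leave the empty tin standing upright on the worktop, off the board, and do not disturb the bottom tin or the other kitchen things.

Things in the scene. Friction and masses are not known exactly. Their poses are not given: they have to be found in the camera images.
- tin_base: bottom tin on the board, full, 0.6 kg, loose; same shape as the others: closed steel tin with cream lid, 130 (x) x 62 (y) x 50 high, straight sides; origin at centre of underside, z up. A green lip across the lid (8 high, 8 thick, 50 wide along y) has its inner face at x = +38 and outer face at x = +46; vent slots lie between it and the +x end
- tin_1: one of three look-alike loose tins on the worktop, any yaw, shape and axes as tin_base (130 x 62 x 50 mm, rigid, straight sides, origin at centre of underside, lip and vent near the +x end). Two are full (0.45-0.67 kg), one is empty (0.12-0.19 kg); any of them may be the empty one, only the weight tells
- tin_2: one of three look-alike loose tins on the worktop, any yaw, shape and axes as tin_base (130 x 62 x 50 mm, rigid, straight sides, origin at centre of underside, lip and vent near the +x end). Two are full (0.45-0.67 kg), one is empty (0.12-0.19 kg); any of them may be the empty one, only the weight tells
- tin_3: one of three look-alike loose tins on the worktop, any yaw, shape and axes as tin_base (130 x 62 x 50 mm, rigid, straight sides, origin at centre of underside, lip and vent near the +x end). Two are full (0.45-0.67 kg), one is empty (0.12-0.19 kg); any of them may be the empty one, only the weight tells
- tin_base_lip (a point): the middle of the top of the green lip of tin_base, 42 mm from the tin's origin towards its +x (vent) end and 58 mm above its underside
- tin_1_lip (a point): the middle of the top of the green lip of tin_1, 42 mm from the tin's origin towards its +x (vent) end and 58 mm above its underside
- tin_2_lip (a point): the middle of the top of the green lip of tin_2, 42 mm from the tin's origin towards its +x (vent) end and 58 mm above its underside
- tin_3_lip (a point): the middle of the top of the green lip of tin_3, 42 mm from the tin's origin towards its +x (vent) end and 58 mm above its underside
- board: fixed wooden board, 180 x 100 x 12 mm, origin at the centre of its underside; the bottom tin stands centred on it along its length
- mill: black pepper mill, 197 mm tall, 60 mm across; origin under its centre; bystander
- oil: green glass oil bottle with a green cap, 230 mm tall, 62 mm across; origin under its centre; bystander
- steel_bowl: steel mixing bowl, 150 mm across, 70 mm high; origin under its centre; bystander
- prep_bowl: small glass bowl, 90 mm across, 38 mm high; origin under its centre; bystander
- spatula: spatula lying flat, 200 mm long, blade to its +x; bystander
- paper_roll: white roll of baking paper lying along its y, 260 mm long, 48 mm thick; does not roll; origin under its middle; bystander
Not all that is in view belongs to the job. Leave any turquoise look-alike of the tin_1 alone.

How it is judged:
By the outcome, as a careful person would: the job done as asked, in the order asked, and still so for the second after the job is handed in, with the robot touching nothing.
It also fails if it takes over 69 s, if anything falls off the work surface, if the arm or the gripper's body presses on something with over 40 N, if the wrist force passes 120 N, or if a joint passes its speed limit or range.

ROBOT

A 7-joint arm with a two-finger parallel gripper is mounted at the origin on the work surface. World frame = base frame: x ahead of the robot, y to its left, z up, the work surface at z = 0. Lengths are in mm, angles in rad, forces in N, time in s.
With the tool pointing down it reaches from about 400 to 875 mm from the base axis. Payload 19.3 kg.
Tool frame: the origin (TCP) lies at the very end of the fingers, on their centre line; the grasp point (between the pads) lies 19 mm behind it (grip_point_offset is the z of the grasp point in the tool frame, in mm); z points along the fingers, x is the direction in which the jaws open and shut, and the axes are right-handed (so a half turn about z gives the same grasp; the last joint's range is limited). The gripper opens to 85 mm and grips with 20 to 120 N. Pads are 22 mm wide; open, the fingers measure 114 mm over their backs; the gripper's body (76 mm by 85 mm) begins 54 mm behind the grasp point. The pads swing forward as they close: fully open they stand 13 mm farther back than shut.
Start: joints at [-1.399, 0.521, -0.036, 1.599, 0.021, 1.021, -0.113], TCP at [149.676, 606.804, 231.291] pointing down, gripper open.
Joint ranges: [-2.91, 2.91], [-0.3, 2.13], [-1.5, 1.42], [0.17, 2.43], [-1.26, 4.41], [0.16, 1.93], [-2.52, 2.52]. Speed limits (rad/s): [1.89, 1.89, 2.39, 2.39, 3.01, 3.01, 3.01].

INTERFACE

Orientations are given as a 3x3 rotation matrix whose columns are the frame's x, y, z axes.
In Python, from workcell import movep, movel, goto_joints, open_gripper, clamp, wait, inverse_kinematics, read_state, camera, PlanningError, finish_job, grip_point_offset gives the robot as it stands. Calls block until the motion is done:
- movep(position, orientation): joint-space move of the TCP to a pose.
- movel(position, frame=None, max_speed=150, guard=None): straight line of the TCP; frame=None keeps the orientation; max_speed is the mean speed in mm/s. With guard (N) it stops when the force on the tool has changed by that much, and returns True; else False.
- goto_joints(angles): joint-space move.
- open_gripper() and clamp(): open the fingers fully, or close them until they stop; the grip force is fixed at half the most.
- wait(seconds).
- inverse_kinematics(position, orientation): joint angles nearest the present ones, or None.
- read_state(): the state.
- camera(name): name is "scene" or "top"; returns a dict with "image" (400x640x3 uint8, blue, green, red), "range_z" (400x640 float32, mm along the optical axis (not along the pixel's ray), 0 where there is no reading), "fx", "fy", "cx", "cy" (pixels), "cam_to_world" (4x4, takes a point from camera to world coordinates). Camera axes: x right, y up, looking along -z (the intrinsics and any distortion apply to the point x, -y, -z); pixel columns grow to the right and rows downward; lengths in mm; the calibration is good to about 2 mm. A picture is of the moment at which its call begins.
A pose or a line that the arm cannot do raises PlanningError and nothing moves.
- finish_job(): hands the job in, once; it reports no verdict.
The state is a dict: "time": time; "qpos": joint angles; "qvel": joint speeds; "joint_efforts": joint torques, N m; "eef_pos": TCP position; "tool_rot": TCP orientation; "ft_force": force on the tool from outside, world axes, zero at the start; "torque": the same for the moment, N m; "finger_gap": finger opening in mm.
Only numpy, scipy, OpenCV 4.12 (cv2) and the standard library are available. Lean on these libraries where they do the work, as an engineer would, in place of code of your own. Each camera call takes 0.05 s, during which the arm holds its last target.

## Working session

There is one attempt and no reset: what is moved stays moved. The work goes in short steps, each a Python script; the robot and the scene stay as the last script left them, time stands still between calls to the robot, and variables do not carry over. Pictures are saved under pics/ and viewed, and the job is handed in when it is done.

```bash
mkdir -p pics; ls
python3 - <<'E'
from workcell import *
import cv2,numpy as np,pickle
for n in("scene","top"):
    c=camera(n);cv2.imwrite(f"pics/{n}0.png",c["image"]);pickle.dump(c,open(f"{n}0.pkl","wb"))
    print(n,c["fx"],c["cx"],np.round(c["cam_to_world"],3).tolist(),[k for k in c])
s=read_state();print(s["time"],s["ft_force"],s["finger_gap"],np.round(s["tool_rot"],3).tolist(),grip_point_offset)
E
```

```text
pics
scene 371.5700179004545 323.1225519360205 [[-0.386, -0.704, 0.596, 1294.254], [0.922, -0.283, 0.263, 337.571], [-0.017, 0.651, 0.759, 1059.539], [0.0, 0.0, 0.0, 1.0]] ['image', 'range_z', 'fx', 'fy', 'cx', 'cy', 'cam_to_world']
top 483.9572825585674 318.4813647281786 [[-0.134, 0.97, -0.202, 211.621], [-0.991, -0.133, 0.022, -3.144], [-0.006, 0.203, 0.979, 1650.257], [0.0, 0.0, 0.0, 1.0]] ['image', 'range_z', 'fx', 'fy', 'cx', 'cy', 'cam_to_world']
0.1 [-0.98767019 -0.00240505 -0.38287117] 84.94081790622771 [[0.239, 0.971, -0.0], [0.971, -0.239, -0.001], [-0.001, 0.0, -1.0]] -18.700000000000003
```

View pics/scene0.png

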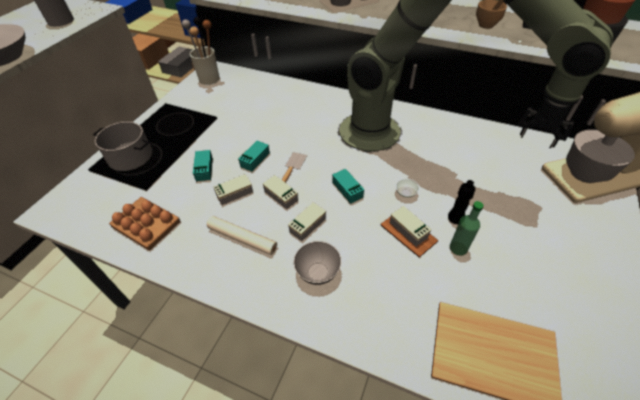

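View pics/top0.png

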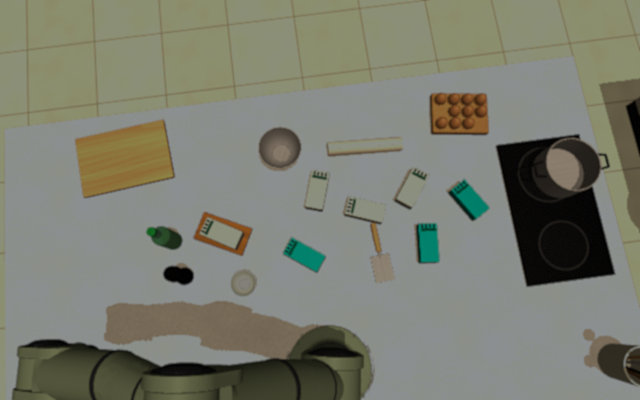

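```bash
cat > h.py <<'E'
import cv2,numpy as np
def pts(c):
    z=c["range_z"].astype(float);v,u=np.mgrid[0:z.shape[0],0:z.shape[1]]
    X=np.stack([(u-c["cx"])/c["fx"]*z,-(v-c["cy"])/c["fy"]*z,-z,np.ones_like(z)],-1)
    return (X@np.array(c["cam_to_world"]).T)[...,:3]
def ray(c,u,v,zw):
    T=np.array(c["cam_to_world"]);d=T[:3,:3]@np.array([(u-c["cx"])/c["fx"],-(v-c["cy"])/c["fy"],-1]);o=T[:3,3]
    return o+d*(zw-o[2])/d[2]
def proj(c,p):
    q=np.linalg.inv(np.array(c["cam_to_world"]))@np.append(p,1)
    return c["fx"]*q[0]/-q[2]+c["cx"], c["fy"]*-q[1]/-q[2]+c["cy"]
def crop(c,x0,y0,x1,y1,k,fn):
    cv2.imwrite(fn,cv2.resize(c["image"][y0:y1,x0:x1],None,fx=k,fy=k,interpolation=cv2.INTER_CUBIC))
def mask(c):
    hsv=cv2.cvtColor(c["image"],cv2.COLOR_BGR2HSV);return hsv
E
python3 - <<'E'
from h import *;import pickle
t=pickle.load(open("top0.pkl","rb"));s=pickle.load(open("scene0.pkl","rb"))
crop(t,290,155,450,275,5,"pics/t_loose.png");crop(t,140,195,260,275,6,"pics/t_base.png")
for n,c,us in(("top",t,[(223,234),(316,191),(365,210),(411,188),(316,215),(280,320),(150,250)]),("scene",s,[(410,223),(308,220),(281,190),(234,188),(350,250)])):
    P=pts(c)
    for u,v in us: print(n,u,v,P[v,u].round(1))
E
```

```text
top 223 234 [473.2 289.8  60.6]
top 316 191 [576.1 -34.9  60.9]
top 365 210 [ 492.  -190.1   45.9]
top 411 188 [ 545.9 -356.7   46.4]
top 316 215 [505.4 -24.8   0.7]
top 280 320 [171.3 141.   -3.2]
top 150 250 [461.4 552.2   4.4]
scene 410 223 [490.2 299.1  60.9]
scene 308 220 [596.3 -29.5  45.6]
scene 281 190 [ 507.8 -178.5   48.2]
scene 234 188 [ 562.4 -347.4   46. ]
scene 350 250 [627.7 137.8  -1.3]
```

View pics/t_loose.png

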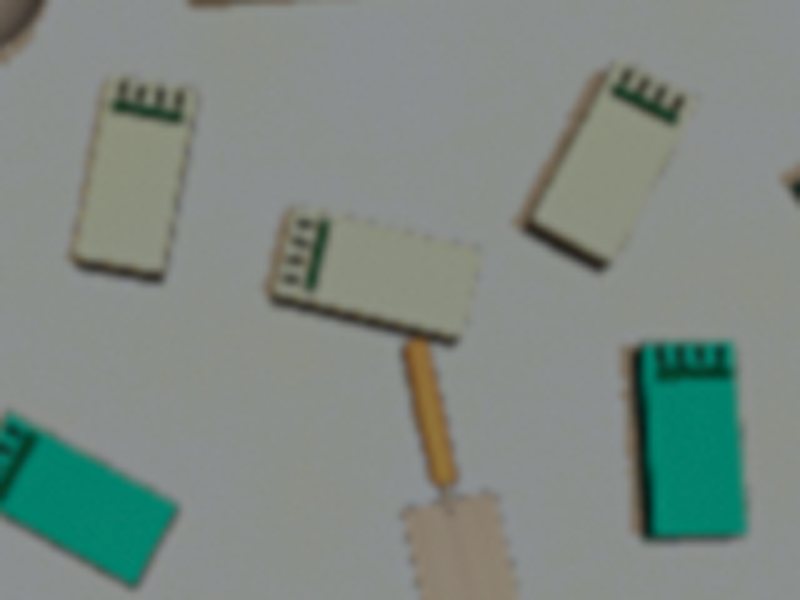

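View pics/t_base.png

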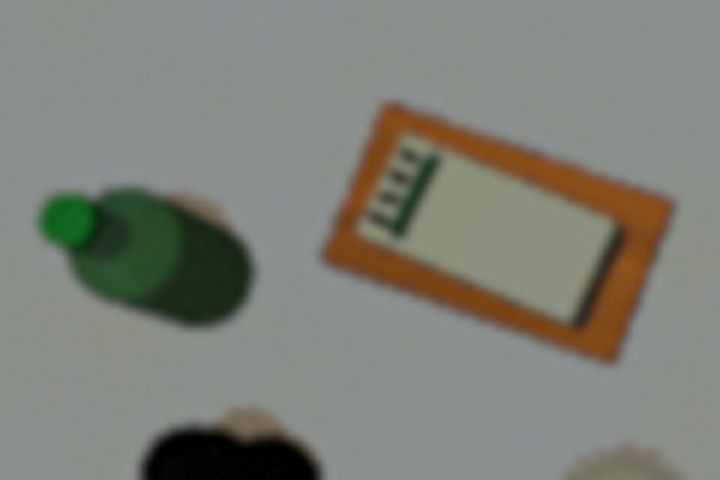

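```bash
cat >> h.py <<'E'
def warp(c,ctr,zw,half=110,s=0.4):
    # world-plane patch; row ~ -x , col ~ -y
    n=int(2*half/s);i=np.arange(n)
    X=ctr[0]+half-i*s;Y=ctr[1]+half-i*s
    XX,YY=np.meshgrid(X,Y,indexing="ij")
    T=np.linalg.inv(np.array(c["cam_to_world"]));W=np.stack([XX,YY,np.full_like(XX,zw),np.ones_like(XX)],-1)@T.T
    u=c["fx"]*W[...,0]/-W[...,2]+c["cx"];v=c["fy"]*W[...,1]/W[...,2]+c["cy"]
    return cv2.remap(c["image"],u.astype(np.float32),v.astype(np.float32),cv2.INTER_CUBIC),(X,Y)
E
python3 - <<'E'
from h import *;import pickle
t=pickle.load(open("top0.pkl","rb"));s=pickle.load(open("scene0.pkl","rb"))
C={"base":((480,293),62),"A":((576,-35),50),"B":((497,-186),50),"C":((552,-352),50)}
rows=[]
for k,(c,z) in C.items():
    rows.append(np.vstack([warp(d,c,z,100,.667)[0] for d in(t,s)]))
im=np.clip(np.hstack(rows).astype(float),0,255).astype(np.uint8)
print(im.shape)
cv2.imwrite("pics/warp.png",cv2.resize(im,(800,400)))
for d in(t,s):
  w,_=warp(d,C["A"][0],50,100,.667); lab=cv2.cvtColor(w,cv2.COLOR_BGR2LAB)
  print(lab[150,150],lab[150,20],lab[20,150])
E
```

```text
(598, 1196, 3)
[150 123 137] [150 126 130] [152 126 129]
[204 121 144] [206 126 132] [ 91 130 140]
```

View pics/warp.png

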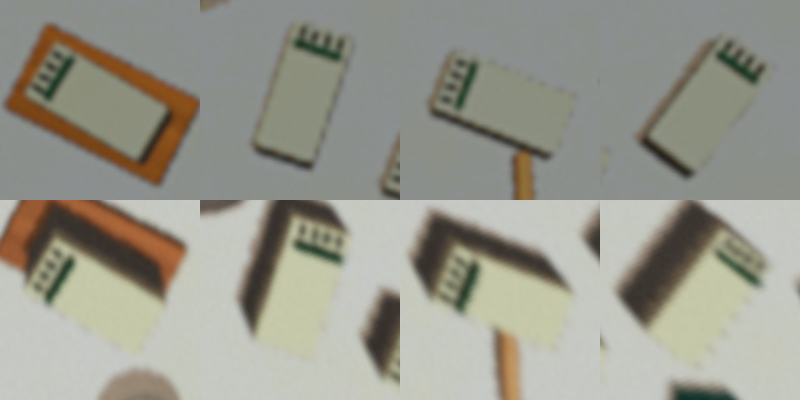

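```bash
cat >> h.py <<'E'
def fit(c,ctr,zw,half=100,s=0.4,save=None):
    """fit lid rectangle 130x62 in plane z=zw: b-channel + dark lip; returns centre, yaw(of +x lip end), measured sizes"""
    w,(X,Y)=warp(c,ctr,zw,half,s)
    lab=cv2.cvtColor(w,cv2.COLOR_BGR2LAB).astype(float)
    n=w.shape[0]
    h=n//2; seed=np.median(lab[h-12:h+12,h-12:h+12].reshape(-1,3),0)
    return w,lab,seed,X,Y
def fitmask(c,ctr,zw,half=100,s=0.4,tol=(30,4.5,5),clos=31):
    w,lab,seed,X,Y=fit(c,ctr,zw,half,s)
    m=(abs(lab-seed)<np.array(tol)).all(-1).astype(np.uint8)
    m=cv2.morphologyEx(m,cv2.MORPH_OPEN,np.ones((5,5),np.uint8))
    n,l,st,_=cv2.connectedComponentsWithStats(m); 
    m=(l==l[l.shape[0]//2,l.shape[1]//2]).astype(np.uint8)
    m2=cv2.morphologyEx(m,cv2.MORPH_CLOSE,np.ones((clos,clos),np.uint8))
    cn=max(cv2.findContours(m2,cv2.RETR_EXTERNAL,cv2.CHAIN_APPROX_NONE)[0],key=cv2.contourArea)
    r=cv2.minAreaRect(cn); bx=cv2.boxPoints(r)
    wp=np.stack([X[0]-bx[:,1]*s,Y[0]-bx[:,0]*s],-1)
    e=[np.linalg.norm(wp[1]-wp[0]),np.linalg.norm(wp[2]-wp[1])]
    d=(wp[1]-wp[0]) if e[0]>e[1] else wp[2]-wp[1]
    vis=w.copy();cv2.polylines(vis,[bx.astype(int)],True,(0,0,255),1)
    return wp.mean(0),np.degrees(np.arctan2(d[1],d[0])),sorted(e),vis
E
python3 - <<'E'
from h import *;import pickle
t=pickle.load(open("top0.pkl","rb"));s=pickle.load(open("scene0.pkl","rb"))
print(t["fy"],t["cy"],s["fy"],s["cy"])
C={"base":((473,290),(465,288),62),"A":((576,-35),(565,-35),50),"B":((497,-190),(485,-195),50),"C":((550,-352),(538,-352),50)}
V=[[],[]]
for k,(c,c2,z) in C.items():
  for i,d in enumerate((t,s)):
    r=fitmask(d,(c,c2)[i],z); V[i].append(r[3]); print(k,i,np.round(r[0],1),round(r[1],1),np.round(r[2],1))
cv2.imwrite("pics/fit.png",cv2.resize(np.vstack([np.hstack(v) for v in V]),(800,400)))
for c in(t,s):
  P=pts(c).reshape(-1,3);P=P[(c["range_z"].ravel()>0)]
  m=(P[:,0]>350)&(P[:,0]<750)&(P[:,1]>-400)&(P[:,1]<500)&(abs(P[:,2])<12)
  q=P[m];A=np.c_[q[:,:2],np.ones(len(q))];print(np.linalg.lstsq(A,q[:,2],rcond=None)[0],np.median(q[:,2]),q[:,2].std())
E
```

```text
483.9572825585674 201.4337805879599 371.5700179004545 201.09129432907187
base 0 [479.2 297.2] -120.6 [ 60.8 128.3]
base 1 [477.1 287.5] -120.6 [ 58.9 103.3]
A 0 [586.5 -38.2] -18.7 [ 68.4 131.9]
A 1 [577.  -34.1] -18.6 [ 60.4 104.3]
B 0 [ 497.2 -189.7] -112.1 [ 64.4 138.6]
B 1 [ 493.3 -201.7] -111.2 [61.3 99.6]
C 0 [ 550.  -363.1] -36.0 [ 65.  130.2]
C 1 [ 543.3 -352.8] -37.2 [ 59.3 101.7]
[-3.98025129e-04  1.39204233e-03  4.15487891e-01] 0.1848430675304371 4.077802662364844
[-7.52199014e-04  6.23326277e-04 -1.05656443e+00] -1.860890860493555 3.2624224709770497
```

View pics/fit.png

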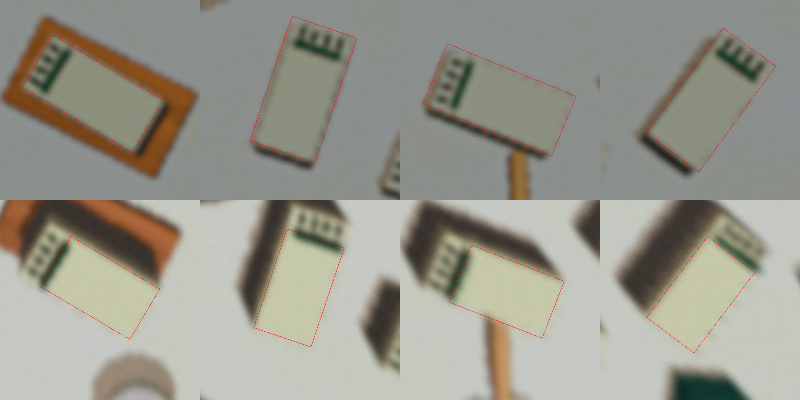

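```bash
cat >> h.py <<'E'
def R(yaw,f=1):
    a=np.radians(yaw);x=f*np.array([-np.sin(a),np.cos(a),0]);z=np.array([0,0,-1.]);return np.stack([x,np.cross(z,x),z],1)
E
python3 - <<'E'
from h import *;from workcell import *;import pickle
t=pickle.load(open("top0.pkl","rb"))
for n,u,v,z in(("oil",172,240,0),("oilcap",155,232,230),("mill",186,277,0),("milltop",172,273,197),("prep",244,282,38),("sbowl",280,148,70),("spat end",374,224,8)): print(n,ray(t,u,v,z)[:2].round())
P={"A":(588,-38.3,-18.7),"B":(497.8,-189.4,68.3),"C":(552,-362,-36.5),"S2":(481.5-27*.51,298.2-27*.861,-120.6),"S3":(481.5,298.2,59.4),}
for k,(x,y,w) in P.items():
  for f in(1,-1):
    for z in (8,200):
      q=inverse_kinematics([x,y,z+(62 if k[0]=="S" else 0)],R(w,f));print(k,f,z,None if q is None else np.round(q,2))
E
```

```text
oil [486. 477.]
oilcap [479. 458.]
mill [354. 439.]
milltop [355. 427.]
prep [309. 240.]
sbowl [740.  67.]
spat end [ 446. -218.]
A 1 8 [-0.06  0.78  0.03  1.83 -0.04  0.53  1.24]
A 1 200 [-0.32  0.53  0.41  1.75 -0.26  0.92  1.44]
A -1 8 [-0.54  0.98  0.79  1.86 -1.01  0.77 -1.07]
A -1 200 [-0.66  0.74  1.01  1.76 -0.71  1.06 -1.29]
B 1 8 [-0.28  0.93  0.79  2.01 -1.09  0.7  -2.29]
B 1 200 [-0.51  0.78  1.23  1.91 -0.84  1.09 -2.45]
B -1 8 [ 0.1   0.74  0.22  1.99 -0.34  0.44  0.19]
B -1 200 [-0.43  0.65  1.03  1.91 -0.67  0.98  0.53]
C 1 8 [ 0.39  0.86  0.15  1.63 -0.19  0.66  1.58]
C 1 200 [ 0.05  0.73  0.74  1.56 -0.54  1.07  1.86]
C -1 8 [-0.06  1.17  1.    1.66 -1.15  1.02 -0.85]
C -1 200 [-0.13  0.98  1.22  1.57 -0.95  1.29 -0.97]
S2 1 8 [-0.9   0.66  0.37  1.95 -0.4   0.6  -0.8 ]
S2 1 200 [-1.01  0.39  0.5   1.8  -0.22  1.   -0.96]
S2 -1 8 [-0.46  0.63 -0.25  1.93  0.26  0.61  1.73]
S2 -1 200 [-0.5   0.36 -0.18  1.78  0.08  1.01  1.9 ]
S3 1 8 [-0.47  0.66 -0.26  1.87  0.26  0.65  1.72]
S3 1 200 [-0.51  0.4  -0.2   1.72  0.09  1.03  1.87]
S3 -1 8 [-0.91  0.69  0.36  1.89 -0.39  0.63 -0.84]
S3 -1 200 [-1.01  0.43  0.49  1.74 -0.23  1.02 -0.97]
```

Run:
```python
from h import *;from workcell import *
s=read_state();p=s["eef_pos"];movel([p[0],p[1],330],max_speed=250)
print(read_state()["time"])
r=R(-18.7,1)
movep([588,-38.3,180],r);print(read_state()["time"])
movel([588,-38.3,75],max_speed=250);wait(.2);f0=read_state()["ft_force"]
movel([588,-38.3,8],max_speed=120,guard=15)
s=read_state();print("down",s["time"],s["eef_pos"],s["ft_force"])
clamp();print("gap",read_state()["finger_gap"])
movel([588,-38.3,75],max_speed=120);wait(.3)
f=[]
for i in range(5): f.append(read_state()["ft_force"]);wait(.05)
print("dF",np.mean(f,0)-f0, read_state()["time"],read_state()["eef_pos"])
c=camera("top");cv2.imwrite("pics/t1.png",c["image"]);crop(c,270,140,430,260,5,"pics/t1c.png")
c=camera("scene");crop(c,220,120,420,270,4,"pics/s1c.png")
import pickle;pickle.dump(c,open("s1.pkl","wb"))
```

```text
0.6417
3.4417
down 4.9167 [588.29717235 -38.48907054   8.48783638] [-0.54005262 -0.78785815  0.1950018 ]
gap 61.41857207448052
dF [-0.1836251  -0.28108457 -5.15404075] 6.525 [587.97591037 -38.32518481  74.94082106]
```

View pics/s1c.png

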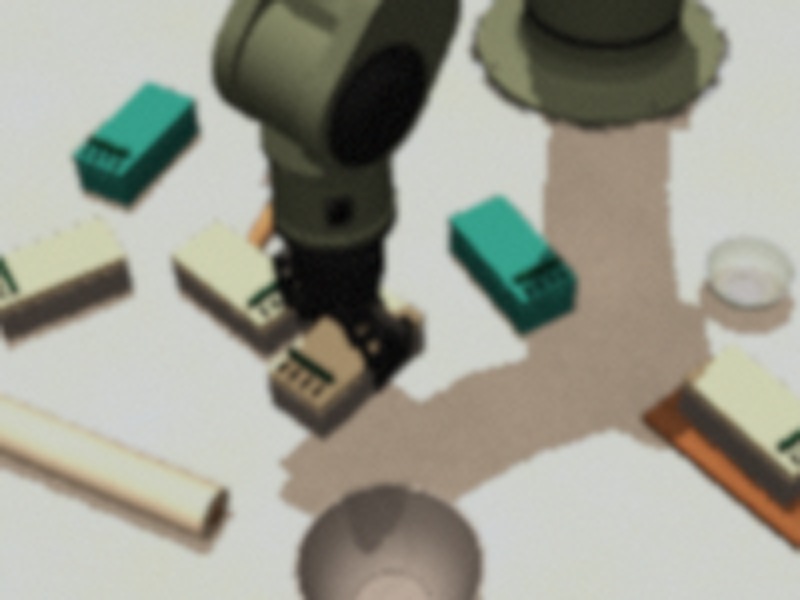

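View pics/t1c.png

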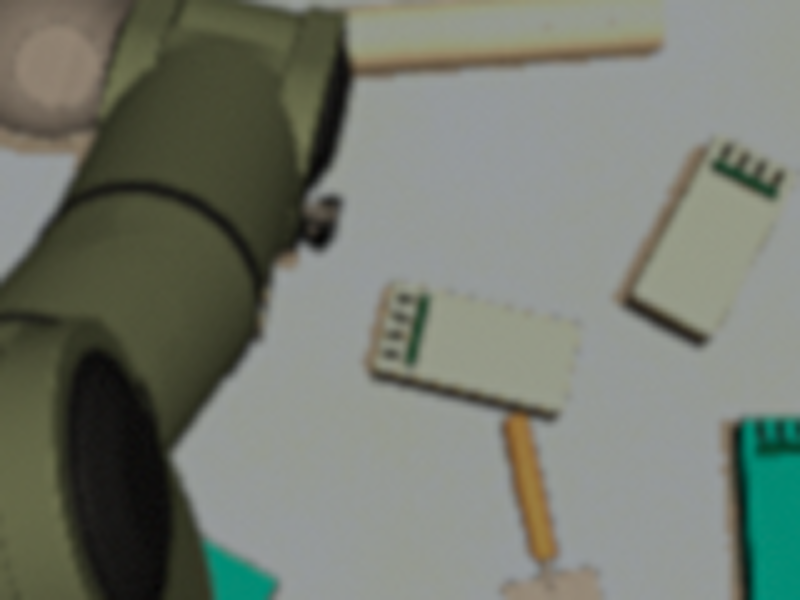

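Run:
```python
from h import *;import pickle
c=pickle.load(open("s1.pkl","rb"))
w,_=warp(c,(620,-48),116.5,60,.4)
w2,_=warp(c,(500,330),62,60,.4)
cv2.imwrite("pics/w1.png",cv2.resize(np.hstack([w,w2]),(800,400),interpolation=cv2.INTER_CUBIC))
```

```text
(no output)
```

View pics/w1.png

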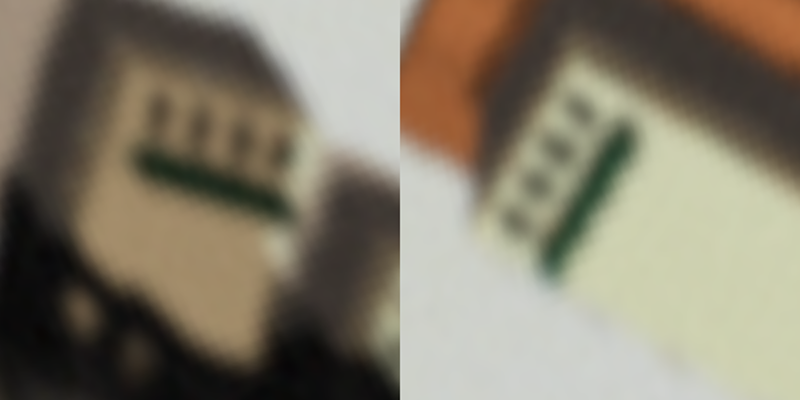

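```bash
cat >> h.py <<'E'
BASE=np.array([481.5,298.2]);BY=59.4
def bp(along,lat=0):
    a=np.radians(BY);return BASE+along*np.array([np.cos(a),np.sin(a)])+lat*np.array([-np.sin(a),np.cos(a)])
E
cat > place.py <<'E'
import sys
E
python3 - <<'E'
from h import *;from workcell import *;import pickle
movel([588,-38.3,200],max_speed=250)
x,y=bp(-36)
movep([x,y,180],R(BY+180,1));print(read_state()["time"],read_state()["ft_force"])
movel([x,y,85],max_speed=200);wait(.2)
g=movel([x,y,69.5],max_speed=25,guard=3)
s=read_state();print(g,s["time"],s["eef_pos"],s["ft_force"])
E
```

```text
9.075 [-0.50545464 -0.44114593 -5.00280658]
True 10.45 [463.03021031 267.20702153  70.99708096] [-3.25277394  0.28929745 12.24409567]
```

Run:
```python
from h import *;from workcell import *;import pickle
open_gripper();s=read_state();p=s["eef_pos"]
movel([p[0],p[1],200],max_speed=250)
movep([450,-60,200],R(68.3,-1));print(read_state()["time"])
for n in("scene","top"):
    c=camera(n);pickle.dump(c,open(f"{n}2.pkl","wb"))
    if n=="top": crop(c,170,190,290,280,6,"pics/t2.png")
    else: crop(c,340,170,480,275,5,"pics/s2.png")
```

```text
12.725
```

View pics/t2.png

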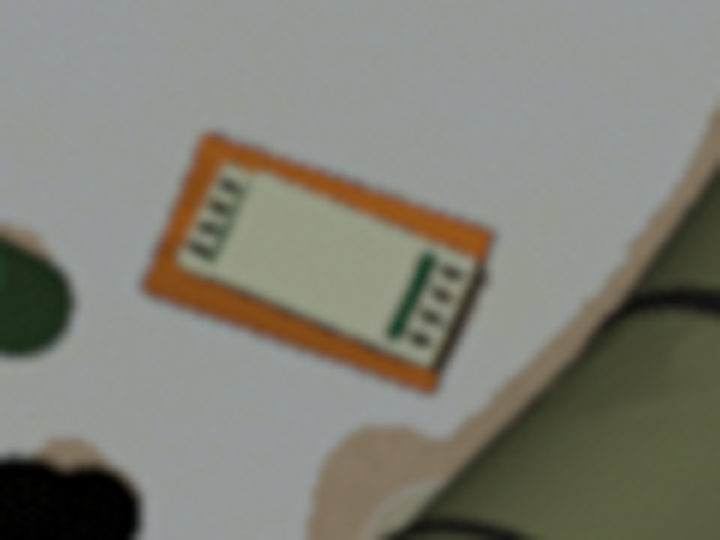

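View pics/s2.png

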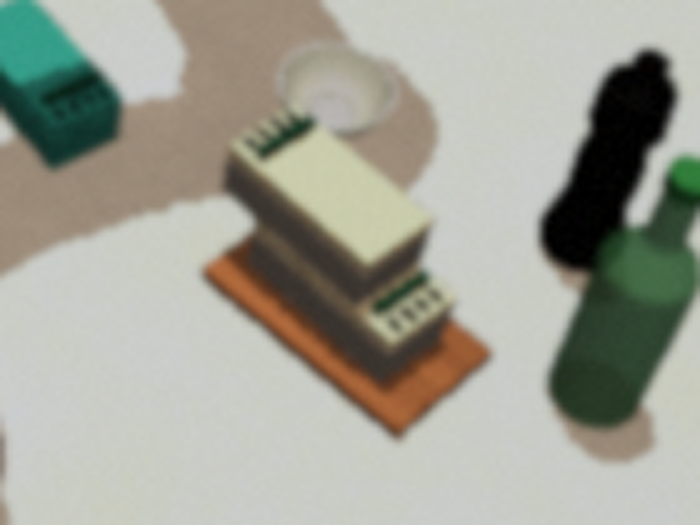

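```bash
cat >> h.py <<'E'
def rel(p,org,yaw):
    a=np.radians(yaw);d=np.asarray(p)[:2]-org;return np.array([d@[np.cos(a),np.sin(a)],d@[-np.sin(a),np.cos(a)]])
E
python3 - <<'E'
from h import *;import pickle
for n,k,ox,oy,L in (("top",6,170,190,[("base+x",228,163,62),("base+x",178,262,62),("up+x",478,268,112),("up+x",437,370,112),("up-x",258,168,112),("up-x",205,268,112)]),
  ("scene",5,340,170,[("up+x",232,148,112),("up+x",295,103,112),("up-x",433,222,112),("up-x",368,270,112),("base+x",455,298,62),("base+x",388,348,62),("lipend",378,308,70),("lipend",425,275,70)])):
  c=pickle.load(open(n+"2.pkl","rb"))
  for l,u,v,z in L: print(n,l,rel(ray(c,(u+.5)/k-.5+ox,(v+.5)/k-.5+oy,z),BASE,BY).round(1))
  # overlay
  im=c["image"]; x0,y0=(ox,oy);kk=5
  W,H=(140,105)
  cr=cv2.resize(im[y0:y0+H,x0:x0+W],None,fx=kk,fy=kk,interpolation=cv2.INTER_CUBIC)
  def line(cr,P,col):
    q=[]
    for al,la,z in P:
      u,v=proj(c,np.append(bp(al,la),z));q.append([(u-x0+.5)*kk-.5,(v-y0+.5)*kk-.5])
    cv2.polylines(cr,[np.round(q).astype(int)],True,col,1)
  line(cr,[(65,31,62),(65,-31,62),(-65,-31,62),(-65,31,62)],(0,0,255))
  line(cr,[(38,25,70),(46,25,70),(46,-25,70),(38,-25,70)],(255,0,0))
  o=-36
  line(cr,[(65+o,31,112),(65+o,-31,112),(-65+o,-31,112),(-65+o,31,112)],(255,0,255))
  line(cr,[(-38+o,25,120),(-46+o,25,120),(-46+o,-25,120),(-38+o,-25,120)],(255,0,0))
  cv2.imwrite(f"pics/ov_{n}.png",cr)
E
```

```text
top base+x [ 60.3 -29.6]
top base+x [61.8 31.2]
top up+x [-101.9  -26.6]
top up+x [-104.5   31.4]
top up-x [ 29.8 -30. ]
top up-x [32.6 30. ]
scene up+x [-92.3 -33.2]
scene up+x [-96.1  29. ]
scene up-x [33.6 26.4]
scene up-x [ 35.7 -35.1]
scene base+x [65.1 27.6]
scene base+x [ 66.4 -36.6]
scene lipend [ 43.3 -23.9]
scene lipend [43.2 20.3]
```

View pics/ov_top.png

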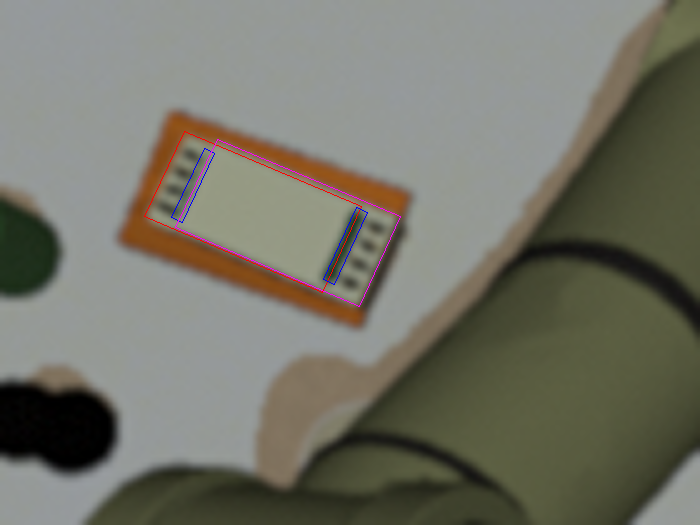

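View pics/ov_scene.png

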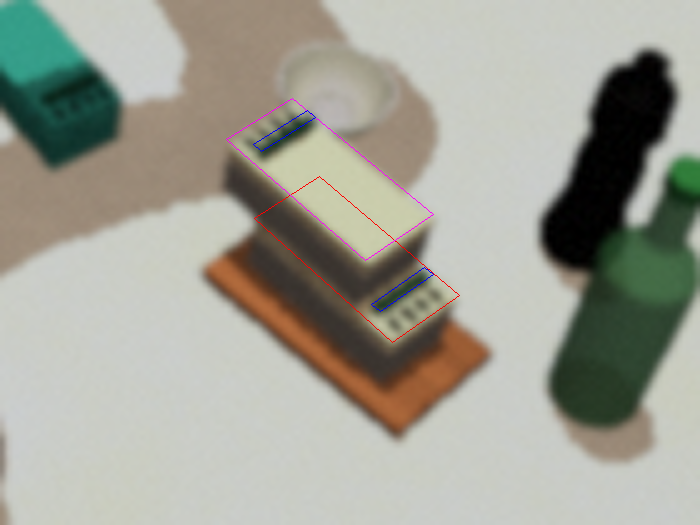

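```bash
cat >> h.py <<'E'
def pimg(c,z,a0,a1,l0,l1,s=0.25,org=None,yaw=None):
    org=BASE if org is None else org;yaw=BY if yaw is None else yaw
    al=np.arange(a0,a1,s);la=np.arange(l0,l1,s);A,L=np.meshgrid(al,la)
    a=np.radians(yaw);X=org[0]+A*np.cos(a)-L*np.sin(a);Y=org[1]+A*np.sin(a)+L*np.cos(a)
    W=np.stack([X,Y,np.full_like(X,z),np.ones_like(X)],-1)@np.linalg.inv(np.array(c["cam_to_world"])).T
    u=c["fx"]*W[...,0]/-W[...,2]+c["cx"];v=c["fy"]*W[...,1]/W[...,2]+c["cy"]
    return cv2.remap(c["image"],u.astype(np.float32),v.astype(np.float32),cv2.INTER_CUBIC).astype(float),al,la
def edge(c,z,a0,a1,l0,l1,axis,ch=None,**k):
    """position of strongest gradient per sub-strip; axis 0: along, 1: lateral"""
    im,al,la=pimg(c,z,a0,a1,l0,l1,**k); g=im.mean(-1) if ch is None else im[...,ch]
    if axis==1: g=g.T;x=la
    else: x=al
    out=[]
    for st in np.array_split(g,6):
        p=cv2.GaussianBlur(st.mean(0)[None],(0,0),4)[0];d=abs(np.gradient(p));d[:6]=0;d[-6:]=0
        i=d.argmax();w=slice(max(i-12,0),i+13);out.append((x[w]*d[w]**2).sum()/(d[w]**2).sum())
    return np.round(out,1)
E
python3 - <<'E'
from h import *;import pickle
s=pickle.load(open("scene2.pkl","rb"));t=pickle.load(open("top2.pkl","rb"))
print("S base+x",edge(s,62,55,77,-28,20,0)); print("S up-x",edge(s,112,24,46,-28,20,0)); print("S up+x",edge(s,112,-110,-85,-28,20,0))
print("S base -lat",edge(s,62,-20,60,-45,-25,1)); print("S up -lat",edge(s,112,-85,25,-45,-22,1));print("S up +lat",edge(s,112,-60,25,18,42,1))
print("S board",edge(s,12,-70,70,-60,-40,1))
print("T base+x",edge(t,62,50,75,-25,28,0));print("T up+x",edge(t,112,-112,-90,-25,28,0));print("T up-x",edge(t,112,22,40,-20,22,0))
print("T up +lat",edge(t,112,-85,20,20,42,1));print("T up -lat",edge(t,112,-85,20,-42,-20,1));print("T base+lat",edge(t,62,38,60,20,42,1));print("T base-lat",edge(t,62,38,60,-42,-20,1))
for n,c,z in(("t",t,112),("s",s,112)):
  im,_,_=pimg(c,z,-110,80,-50,50);im2,_,_=pimg(c,62,-110,80,-50,50);cv2.imwrite(f"pics/p{n}.png",np.vstack([im,im2]))
E
```

```text
S base+x [67.1 67.  67.6 66.9 67.  72.2]
S up-x [33.3 33.4 33.  33.5 42.6 31.9]
S up+x [-91.1 -91.9 -92.2 -88.  -88.  -88.6]
S base -lat [-28.5 -28.8 -28.7 -41.2 -33.1 -32.8]
S up -lat [-34.  -33.3 -33.3 -33.  -33.2 -32.8]
S up +lat [28.8 29.3 29.  29.7 27.8 33.4]
S board [-55.2 -53.3 -57.7 -57.3 -56.9 -56.2]
T base+x [64.9 64.9 65.3 65.5 65.5 64.9]
T up+x [-108.  -107.9 -108.1 -108.1 -108.1 -107.9]
T up-x [29.1 29.1 29.5 28.4 28.7 28.9]
T up +lat [32.3 31.9 31.8 31.9 32.  32. ]
T up -lat [-23.3 -29.8 -29.8 -29.5 -30.  -39.1]
T base+lat [31.1 31.9 24.  23.9 23.7 23.6]
T base-lat [-33.  -31.9 -30.6 -22.7 -22.8 -22.7][ WARN:0@0.561] global loadsave.cpp:1063 imwrite_ Unsupported depth image for selected encoder is fallbacked to CV_8U.
```

View pics/ps.png

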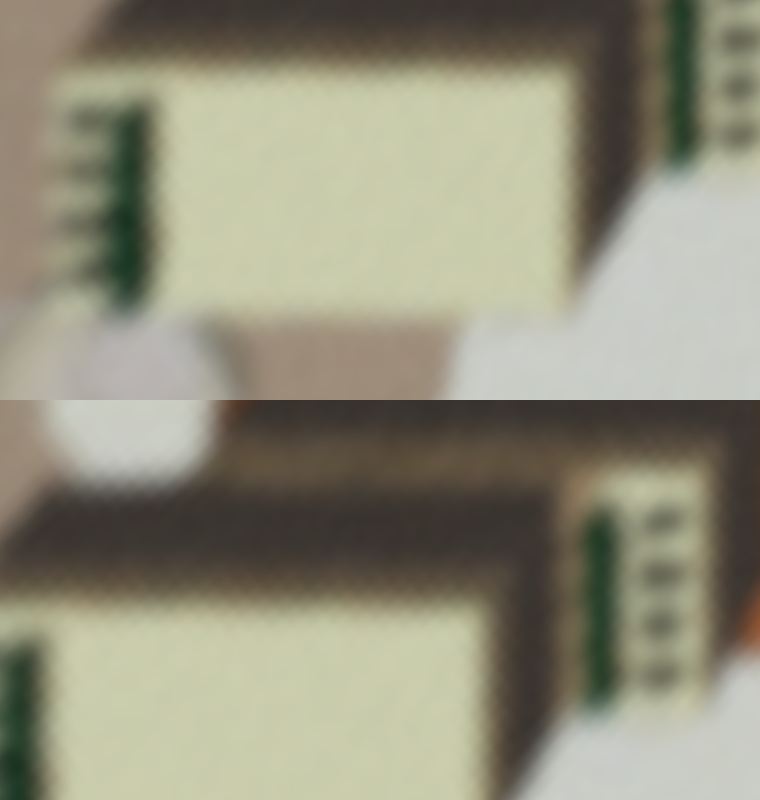

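View pics/pt.png

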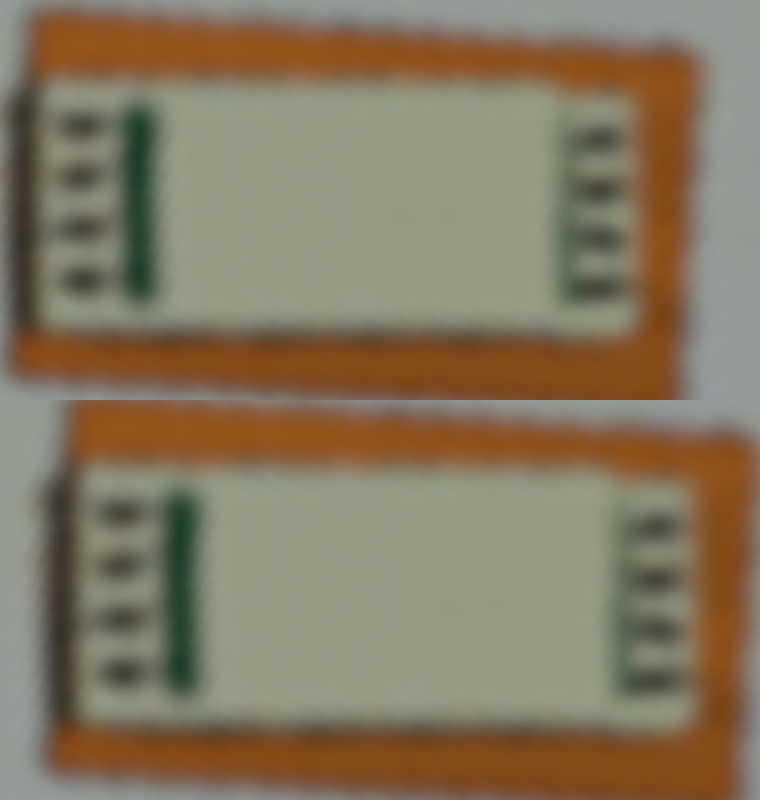

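Run:
```python
from h import *;from workcell import *;import pickle
x,y=bp(-36);r=R(BY+180,1)
movep([x,y,180],r)
movel([x,y,71],max_speed=150,guard=15)
clamp();s=read_state();print(s["time"],s["eef_pos"],s["finger_gap"],s["ft_force"])
movel([x,y,74.5],max_speed=40);wait(.2);f=read_state()["ft_force"];print(f)
x,y=bp(-30.5,-.4)
g=movel([x,y,74.5],max_speed=10,guard=3);s=read_state();print(g,s["eef_pos"],rel(s["eef_pos"],BASE,BY),s["ft_force"]-f)
p=s["eef_pos"]
g=movel([p[0],p[1],70],max_speed=12,guard=3);s=read_state();print(g,s["eef_pos"],s["ft_force"]-f)
open_gripper();movel([p[0],p[1],200],max_speed=250)
movep([450,-60,200],R(68.3,-1));print(read_state()["time"])
for n in("scene","top"):
    c=camera(n);pickle.dump(c,open(f"{n}3.pkl","wb"))
s=pickle.load(open("scene3.pkl","rb"));t=pickle.load(open("top3.pkl","rb"))
for n,c in(("t",t),("s",s)):
  im,_,_=pimg(c,112,-110,80,-50,50);im2,_,_=pimg(c,62,-110,80,-50,50);cv2.imwrite(f"pics/p{n}3.png",np.vstack([im,im2]).clip(0,255).astype(np.uint8))
print("S base+x",edge(s,62,55,77,-28,20,0)); print("S up-x",edge(s,112,24,46,-28,20,0))
print("T base+x",edge(t,62,50,75,-25,28,0));print("T up-x",edge(t,112,22,45,-20,22,0))
```

```text
15.2917 [463.33472528 267.56453389  71.86759779] 61.50924092113539 [-4.08716166 -0.16169667 11.42525871]
[-0.35674075 -0.84127381 -4.55309836]
False [466.28972172 271.7237596   74.48744168] [-30.53187442  -0.38537714] [ 0.37000898  0.07699464 -1.44107684]
True [466.36208829 271.74223356  71.91523327] [-1.58153404  1.3853999  14.96518209]
19.0417
S base+x [67.1 66.8 67.6 67.  66.8 65.5]
S up-x [38.5 38.6 38.5 38.1 38.  36.7]
T base+x [64.9 64.9 65.4 65.6 65.4 65. ]
T up-x [35.3 34.2 35.1 35.1 35.2 34.6]
```

View pics/ps3.png

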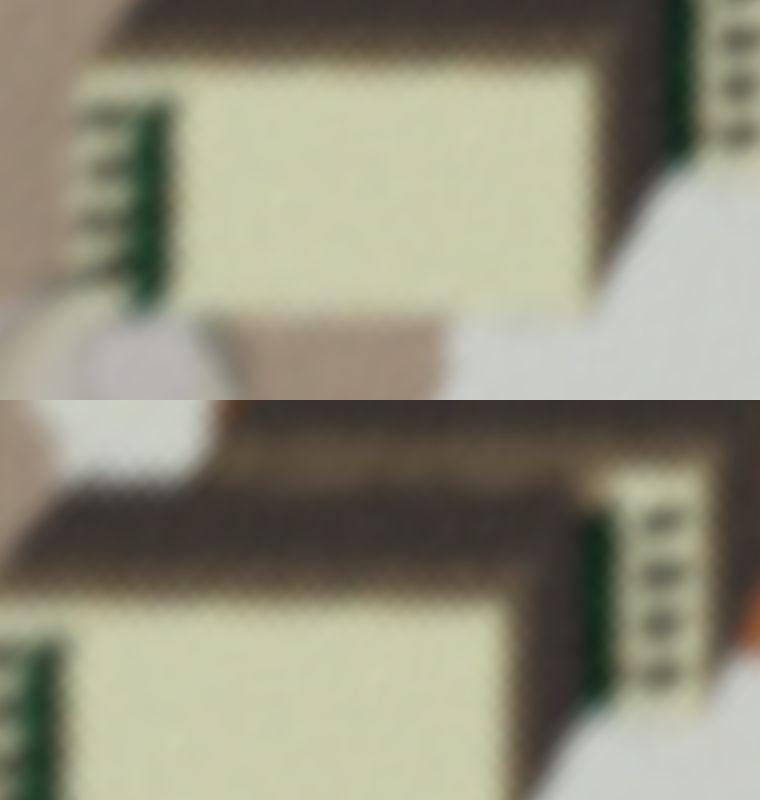

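View pics/pt3.png

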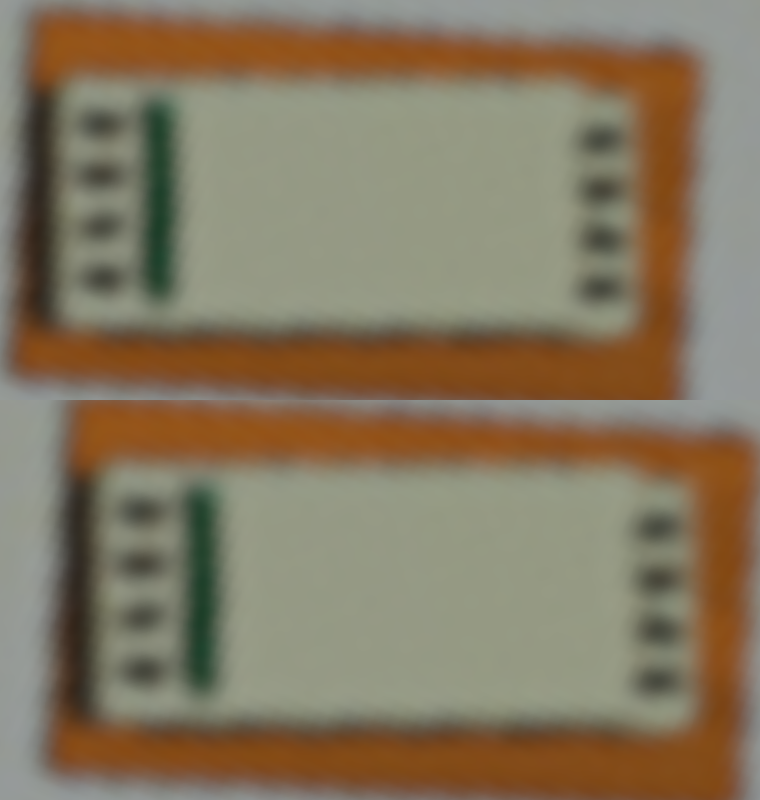

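Run:
```python
from h import *;from workcell import *;import pickle
r=R(68.3,-1);x,y=497.8,-189.4
movep([x,y,150],r);movel([x,y,75],max_speed=200);wait(.2);f0=read_state()["ft_force"]
movel([x,y,8.5],max_speed=120,guard=15)
s=read_state();print("down",s["time"],s["eef_pos"],s["ft_force"])
clamp();print("gap",read_state()["finger_gap"])
movel([x,y,75],max_speed=120);wait(.3)
f=[]
for i in range(5): f.append(read_state()["ft_force"]);wait(.05)
print("dF",np.mean(f,0)-f0, read_state()["time"],read_state()["eef_pos"])
c=camera("scene");crop(c,220,120,420,270,4,"pics/s4c.png")
```

```text
down 21.2917 [ 497.90901549 -189.70498977    8.93143357] [-0.34805452 -1.11448931  0.12227446]
gap 61.4621155647669
dF [-0.49326895  0.30841669 -1.04567682] 22.8917 [ 497.76552523 -189.44103583   74.92932717]
```

View pics/s4c.png

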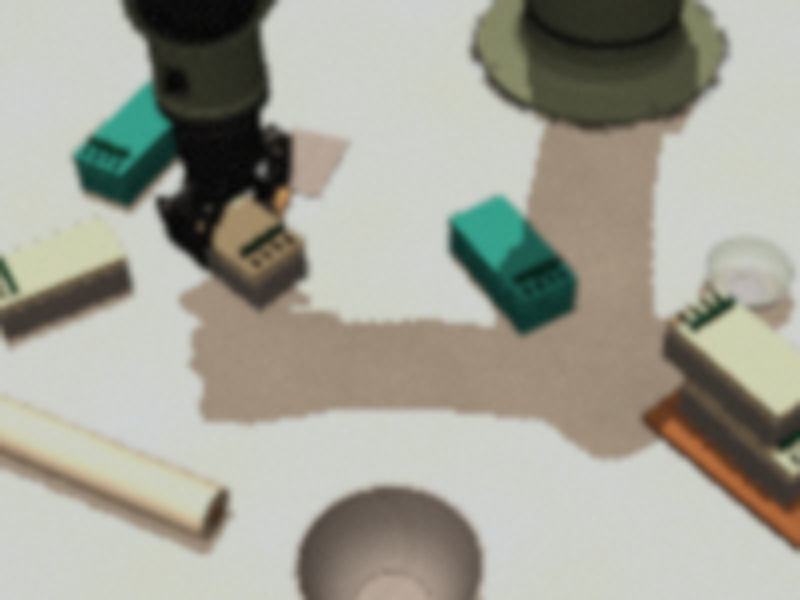

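Run:
```python
from h import *;from workcell import *;import pickle
x,y=497.8,-189.4
movel([x,y,12],max_speed=120);g=movel([x,y,8],max_speed=12,guard=3);s=read_state();print(g,s["eef_pos"],s["ft_force"])
open_gripper();movel([x,y,150],max_speed=250)
r=R(-36.5,1);x,y=552,-362
movep([x,y,150],r);movel([x,y,75],max_speed=200);wait(.2);f0=read_state()["ft_force"]
movel([x,y,8.5],max_speed=120,guard=15)
s=read_state();print("down",s["time"],s["eef_pos"],s["ft_force"])
clamp();print("gap",read_state()["finger_gap"])
movel([x,y,75],max_speed=120);wait(.3)
f=[]
for i in range(5): f.append(read_state()["ft_force"]);wait(.05)
print("dF",np.mean(f,0)-f0, read_state()["time"],read_state()["eef_pos"])
c=camera("scene");crop(c,180,100,380,250,4,"pics/s5c.png");pickle.dump(c,open("s5.pkl","wb"))
c=camera("top");crop(c,330,150,450,240,6,"pics/t5c.png");
```

```text
True [ 498.20066249 -189.36436537    9.33774157] [-1.70573537  1.14771403  9.89990955]
down 27.6083 [ 552.15495013 -362.35884453    8.97646868] [ 0.26834148 -0.38517407  0.48618403]
gap 61.2525890026579
dF [-0.6941107   1.68838702 -4.19445697] 29.2083 [ 551.98251573 -362.0078291    74.94828222]
```

View pics/s5c.png

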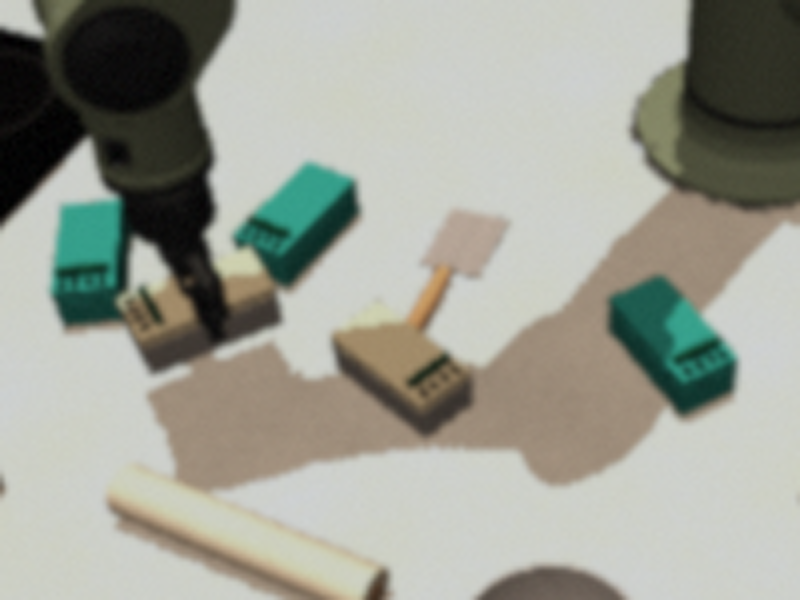

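Run:
```python
from h import *;from workcell import *;import pickle
movel([552,-362,230],max_speed=250)
x,y=bp(3.5)
movep([x,y,220],R(BY,1));s=read_state();print(s["time"],s["ft_force"])
movel([x,y,135],max_speed=200);wait(.2)
g=movel([x,y,119.5],max_speed=12,guard=3);s=read_state();print(g,s["eef_pos"],s["ft_force"])
open_gripper();movel([x,y,230],max_speed=250)
movep([450,-60,230],R(68.3,-1));print(read_state()["time"])
for n in("scene","top"):
    c=camera(n);pickle.dump(c,open(f"{n}6.pkl","wb"))
    if n=="scene": crop(c,340,150,480,275,5,"pics/s6.png")
s=pickle.load(open("scene6.pkl","rb"));t=pickle.load(open("top6.pkl","rb"))
for n,c in(("t",t),("s",s)):
  cv2.imwrite(f"pics/p{n}6.png",np.vstack([pimg(c,z,-110,80,-50,50,.33)[0] for z in(162,112)]).clip(0,255).astype(np.uint8))
print("S base+x",edge(s,62,55,77,-28,20,0)); print("S up2-x",edge(s,112,24,46,-28,20,0))
print("S 3+x",edge(s,162,55,85,-28,20,0));print("S 3-lat",edge(s,162,-50,30,-45,-22,1));print("S 3+lat",edge(s,162,-40,30,18,42,1))
print("T 3+x",edge(t,162,55,85,-28,20,0));print("T 3-lat",edge(t,162,-50,30,-45,-22,1));print("T 3+lat",edge(t,162,-40,30,18,42,1))
print("T 2+x",edge(t,112,-106,-86,-28,20,0));print("T 3-x",edge(t,162,-75,-50,-28,20,0))
```

```text
32.45 [ 0.27724961 -0.01162024 -5.36079354]
True [483.25811696 301.15459344 121.61292958] [-0.55763642 -1.95702122  7.93121823]
37.0
S base+x [68.  67.1 68.7 68.  67.5 71.9]
S up2-x [27.3 35.1 28.7 34.  27.7 27.2]
S 3+x [71.3 70.9 71.2 81.8 79.5 76.6]
S 3-lat [-33.  -33.2 -33.1 -33.5 -33.1 -33.5]
S 3+lat [27.7 34.1 31.4 32.7 32.2 32.2]
T 3+x [63.2 63.8 64.1 64.4 64.4 64. ]
T 3-lat [-40.1 -39.6 -38.5 -37.5 -36.8 -36.8]
T 3+lat [32.  31.9 32.  31.7 31.9 31.6]
T 2+x [-103.  -103.2 -103.1 -103.3  -96.2  -96. ]
T 3-x [-63.4 -63.5 -63.3 -63.2 -63.3 -63.4]
```

View pics/ps6.png

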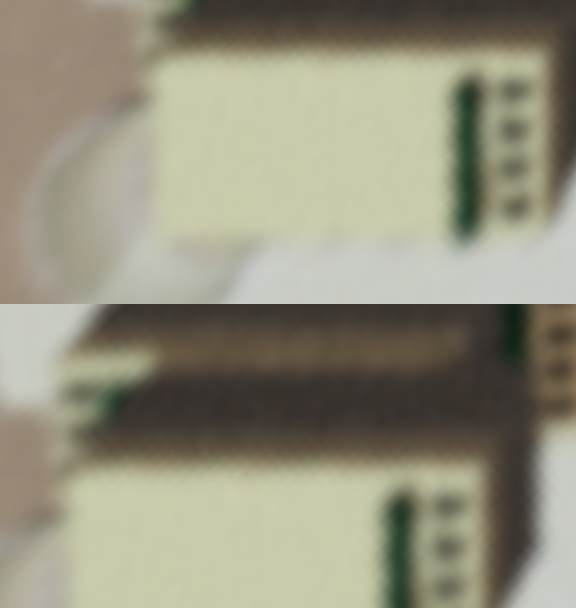

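View pics/pt6.png

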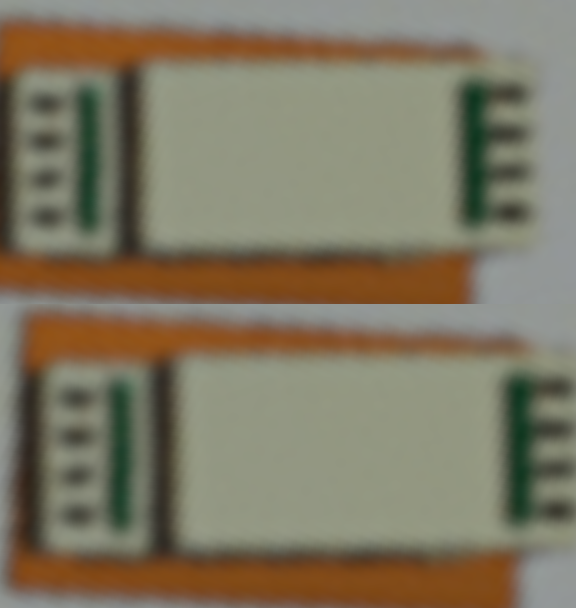

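View pics/s6.png

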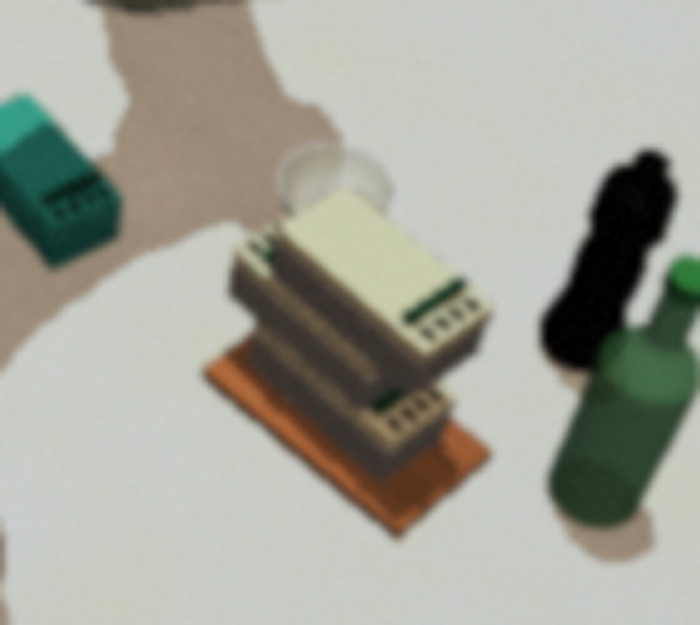

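```bash
cat > adj.py <<'E'
from h import *;from workcell import *;import pickle,sys
a0,l0,a1,l1=map(float,sys.argv[1:5]);k=sys.argv[5]
x,y=bp(a0,l0);r=R(BY,1)
movep([x,y,200],r)
movel([x,y,122],max_speed=150,guard=15)
clamp();s=read_state();print(s["time"],s["eef_pos"],s["finger_gap"],s["ft_force"])
movel([x,y,125.5],max_speed=40);wait(.2);f=read_state()["ft_force"];print(f)
x,y=bp(a1,l1)
g=movel([x,y,125.5],max_speed=10,guard=3);s=read_state();print(g,rel(s["eef_pos"],BASE,BY),s["ft_force"]-f)
p=s["eef_pos"]
g=movel([p[0],p[1],119.5],max_speed=12,guard=3);s=read_state();print(g,s["eef_pos"],s["ft_force"]-f)
open_gripper();movel([p[0],p[1],230],max_speed=250)
movep([450,-60,230],R(68.3,-1));print(read_state()["time"])
for n in("scene","top"):
    c=camera(n);pickle.dump(c,open(f"{n}{k}.pkl","wb"))
    cv2.imwrite(f"pics/p{n}{k}.png",np.vstack([pimg(c,z,-110,80,-50,50,.25)[0] for z in(162,112)]).clip(0,255).astype(np.uint8)[:, :])
    if n=="scene": crop(c,340,150,480,275,5,f"pics/s{k}.png")
    else: cv2.imwrite("pics/full%s.png"%k,c["image"])
E
python3 adj.py 3.5 0 -1.5 -.3 7
```

```text
39.9167 [483.60631034 301.5741248  123.18600143] 61.222499034265745 [-4.20062323 -0.98209869  8.14726197]
[-0.30263874 -0.25451584 -4.20110469]
False [-1.36502052 -0.29269514] [ 0.97308476  1.41762745 -1.39921412]
True [481.16831368 296.83754863 123.24970975] [-0.70183361 -0.82763626 10.74498488]
44.1083
```

View pics/ptop7.png

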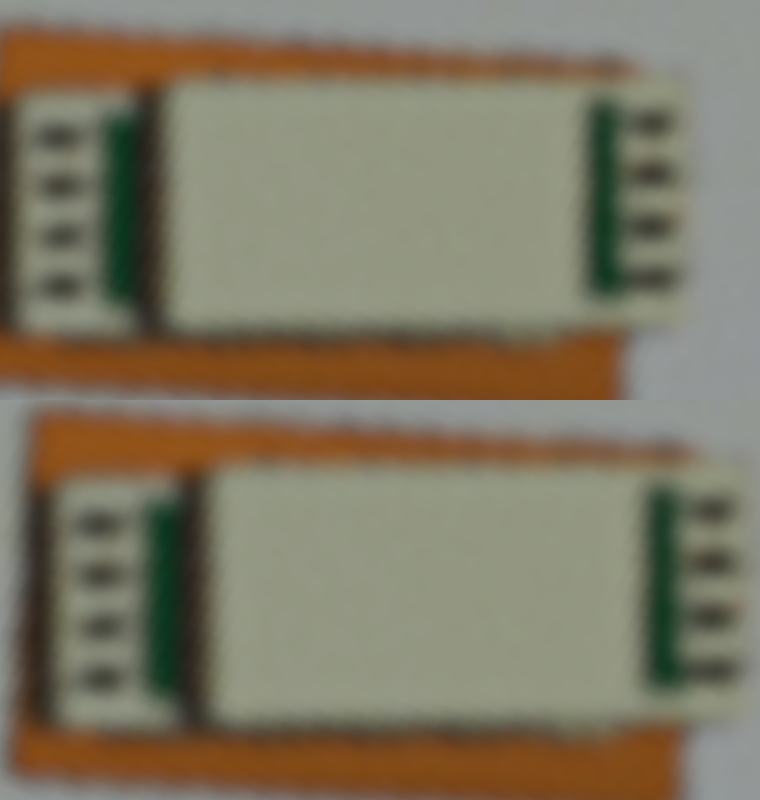

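View pics/s7.png

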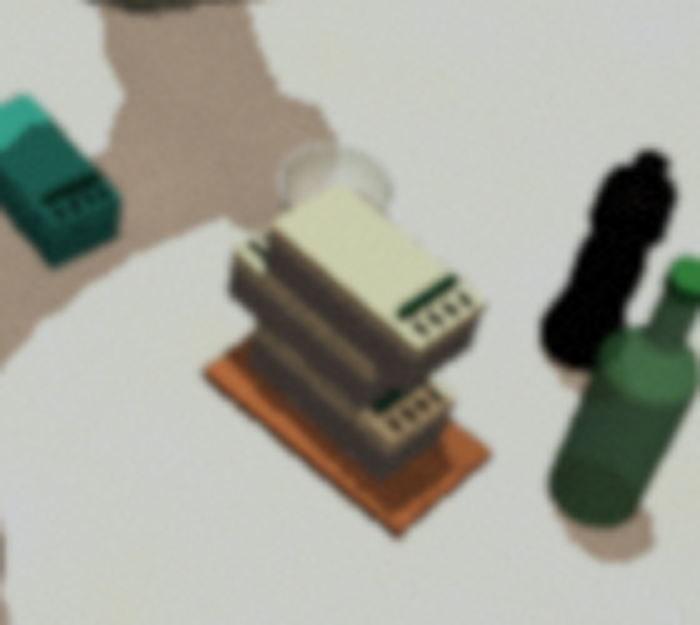

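Run:
```python
from h import *;import pickle
for n in("scene","top"):
  c=pickle.load(open(n+"7.pkl","rb"));P=pts(c).reshape(-1,3);q=np.array([rel(p,BASE,BY) for p in P])
  for nm,a0,a1,zz in(("third",-50,25,162),("2vent",-92,-75,112),("basevent",48,60,62)):
    m=(q[:,0]>a0)&(q[:,0]<a1)&(abs(q[:,1])<22)&(abs(P[:,2]-zz)<18)
    if m.sum()>5:
      k=np.linalg.lstsq(np.c_[q[m],np.ones(m.sum())],P[m,2],rcond=None)[0];print(n,nm,m.sum(),np.median(P[m,2]).round(1),k.round(3))
s=pickle.load(open("scene7.pkl","rb"));crop(s,190,130,490,290,2.6,"pics/s7w.png")
print(edge(s,62,55,77,-28,20,0))
```

```text
scene third 245 159.9 [ 4.00000e-03 -3.00000e-03  1.60017e+02]
scene 2vent 14 109.5 [ 1.10000e-02 -1.16000e-01  1.09291e+02]
scene basevent 40 60.2 [ 6.000e-02 -2.000e-02  5.707e+01]
top third 333 162.5 [-0.0000e+00  7.0000e-03  1.6261e+02]
top 2vent 73 112.5 [-6.70000e-02 -1.80000e-02  1.07309e+02]
[67.9 67.1 68.9 67.8 67.1 71.6]
```

View pics/full7.png

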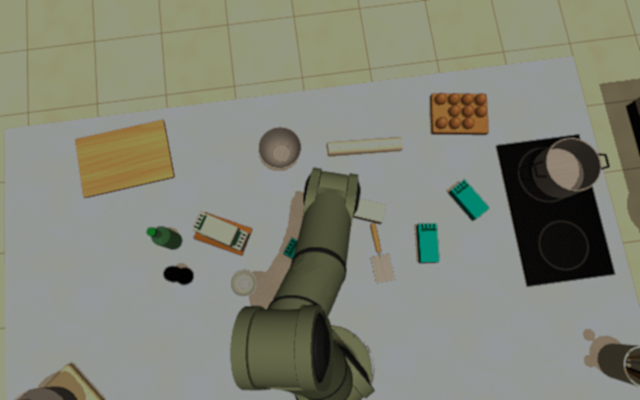

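View pics/pscene7.png

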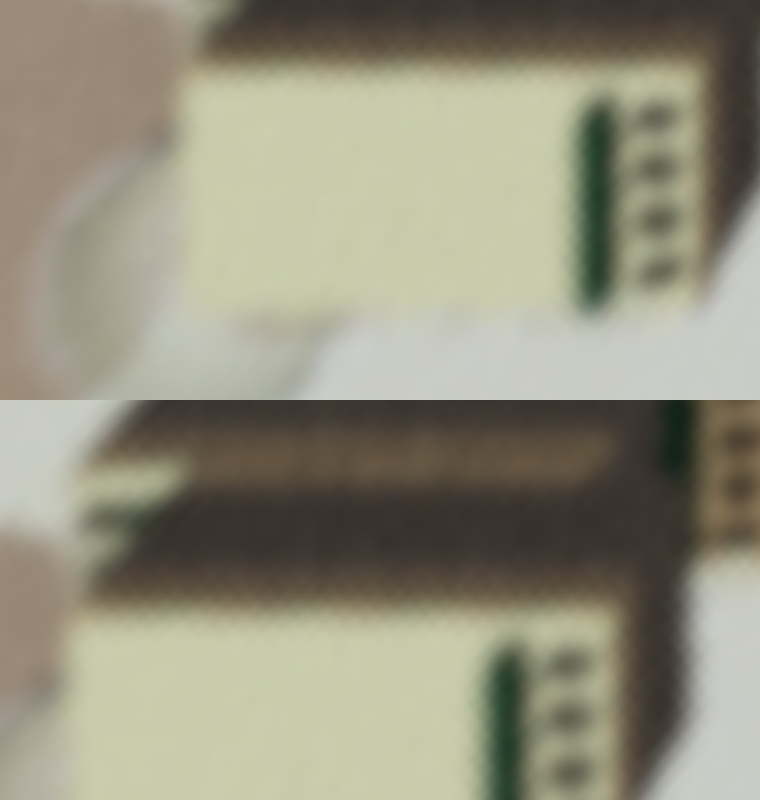

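```bash
python3 -c "
from workcell import *
s=read_state();print(s['time'],s['ft_force']);finish_job()"
```

```text
44.2083 [-1.09009559 -0.40750731 -0.53710138]
the job is handed in; nothing more can be done
```

I stacked the two full tins on the bottom tin and handed the job in at 44.2 s of the allowed 69 s. I named the loose tins by their pixel in the first top picture.

- **Weighing:** the left tin (316,191) changed the wrist force by about 5.2 N when lifted and the right one (411,188) by about 4.2 N, so both are full. The middle tin (365,210) gave about 1.0 N. That is a little below the 1.2 N of the lightest empty tin, but clearly the empty one. I set it back upright on the worktop where it had stood.
- **Stacking:** the left tin went on the bottom tin and the right one on top of that, each turned end for end. I placed each a little short of the lip, looked, then lifted it slightly and moved it about 5 mm closer.
- **Last checks:** both tins lie flat, with the top lid at about 160–162 mm where 162 is expected. The sides are in line within about 1 mm and all vents are uncovered. The bottom tin and the other kitchen things look unmoved, and the arm touches nothing.
- **Less certain:** I could not measure the gaps to the lips directly. They come out at about 1.5–4 mm for the middle tin and 0–3 mm for the top one. The two cameras disagreed with each other by 3–5 mm in absolute position, so I relied on comparing edges within one image. The wrist force rose by about 11–19 N when each tin was set down, and I saw no shift from that.

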